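Seat the heating block in the shaker nest

ROBOT

A 6-joint arm with a two-finger parallel gripper is mounted at the origin on the work surface. World frame = base frame: x ahead of the robot, y to its left, z up, the work surface at z = 0. Lengths are in mm, angles in rad, forces in N, time in s.
With the tool pointing down it reaches from about 275 to 750 mm from the base axis. Payload 10.2 kg.
Tool frame: the origin (TCP) lies at the very end of the fingers, on their centre line; the grasp point (between the pads) lies 19 mm behind it; z points along the fingers, y is the line along which they close (so a half turn about z gives the same grasp; the last joint's range is limited). The gripper opens to 85 mm and grips with 20 to 120 N. Pads are 22 mm wide; open, the fingers measure 114 mm over their backs; the gripper's body (76 mm by 85 mm) begins 54 mm behind the grasp point. The pads swing forward as they close: fully open they stand 13 mm farther back than shut.
Start: joints at [0.884, 0.313, 1.498, -0, 1.331, -0.223], TCP at [234.872, 469.539, 231.294] pointing down, gripper open.
Joint ranges: [-2.94, 2.94], [-0.97, 2.17], [0.19, 2.56], [-1.23, 4.37], [0.02, 3.11], [-2.88, 2.88]. Speed limits (rad/s): [2.39, 2.39, 3.01, 3.14, 3.14, 3.14].

INTERFACE

Orientations are given as a unit quaternion [w, x, y, z].
In Python, from rig import ctrl gives the robot as it stands.
- The arm moves only by the shell command python3 -m inch 'ROWS' [OPENING] [FORCE]. ROWS is text: rows parted by semicolons, each of 6 numbers parted by spaces: the shift along the tool's x, y, z in mm, then the turn, a rotation vector about the tool's x, y, z in units of 6 degrees (1.0 is 6 degrees). A call has exactly 10 rows; each row shifts and turns the commanded pose from where the row before left it, along the tool's axes as they then stand; what a row does not reach is not made up. A row lasts 1/12 s, in which the tool goes at most 41.7 mm and 7.16 degrees, less where a joint would pass 70% of its speed; a pose out of reach is approached as far as the arm can. A call with a gripper value outside its range is refused whole. OPENING is the opening, from 0 (shut) to 1 (fully open), set as the call begins (- or left out, the last holds). The fingers move at their own pace and stop on an object; FORCE is the grip in N (left out, the last holds). Time passes only in rows, so rows that do not move let the fingers close, or fill a call up. It gives the time, the measured TCP pose, the force, the opening and the grip force at its end, in the units of the state.
- ctrl.sense(): the state, without advancing time (a new reading comes with each control period).
- ctrl.capture(name): name is "scene" or "top" or "wrist"; returns a dict with "image" (480x640x3 uint8, red, green, blue), "intrinsics" (3x3 intrinsics, pixels), "rvec" (rotation vector, rad) and "tvec" (3), from world to camera coordinates, as OpenCV has them. Camera axes: x right, y down, z forward; pixel columns grow to the right and rows downward; lengths in mm; the calibration is good to about 2 mm. A picture is of the moment at which its call begins. There is no depth.
- ctrl.finish_job(): hands the job in; it is judged then, once.
The state is a dict: "time_s": time; "joints": joint angles; "dq": joint speeds; "tau": joint torques, N m; "eef_pos": TCP position; "ee_rot": TCP orientation; "force": force on the tool from outside, world axes, zero at the start; "wrist_torque": the same for the moment, N m; "grip_width": opening from 0.0 (shut) to 1.0 (fully open); "grip_force": force on a finger pad.
Only numpy, scipy, OpenCV 4.12 (cv2) and the standard library are available. Lean on these libraries where they do the work, as an engineer would, in place of code of your own. Each camera call takes 0.05 s, during which the arm holds its last target. There are 200 camera calls.

TASK

Fit the long 18-hole heating block into the empty nest on top of the heating shaker: work it square into the pocket by feel and press it down past the two leaf springs until it sits flat and fully home. Do not drop it in or ram it; then let go, and leave everything else on the bench where it stands.

Things in the scene. Friction and masses are not known exactly. Their poses are not given: they have to be found in the camera images.
- block: The long aluminium heating block, about 0.6 kg, a plain rectangular block 56 (x) x 96 (y) x 50 (z) mm with 18 tube holes of 11 mm in its top, 3 across x by 6 along y. Its origin is the centre of its underside, z up. It starts flat on the bench, holes up; it may go into the nest either way round.
- shaker: The heating shaker: a white housing 240 (x) x 200 (y) x 85 (z) mm that stays put on the bench, its low sloping control panel towards its own -x. Origin at the centre of its underside, z up. On its deck behind the panel sits the aluminium nest, an open pocket for the long block.
- pocket (a point): Centre of the pocket's floor when the nest is in mid orbit, 95 mm above the shaker's underside; axes as the shaker's. The pocket is 59 (x) x 99 (y) mm and 16 mm deep, square to the housing, with 8 mm walls without lead-in; each long wall has a 44 mm wide finger gap in its middle, down to the floor. The block is home when its underside is at this height.
- orbit (a point): 16 mm above pocket, at rim height; axes as the shaker's. It marks mid orbit, not the nest itself: the shaker has stopped with its nest anywhere up to 6 mm off this point along x and also up to 6 mm along y (never turned), and holds it there. That offset is not measured: find it by touch or by sight.
- springs (a point): Middle of the rim of the pocket's +x long wall in mid orbit. Two 16 mm wide leaf springs, 36 mm either side of it along y, lean from the rim 4.5 mm into the pocket. Under its own weight the block rests on them, canted or several mm high; a push of some 5 to 20 N straight down on its top sends it home, easier as it goes in.
- wide_block: Another aluminium heating block, square, 76 x 76 x 50 mm with four 29 mm holes; it does not fit the nest. Origin at the centre of its underside. Leave it alone.
- tube_rack: Green tube rack, 74 (x) x 186 (y) x 55 mm, holding tubes with blue caps, 113 mm high in all. Origin at the centre of its underside. Leave it alone.
- tip_box: Grey pipette tip box with a clear lid, 124 (x) x 88 (y) x 68 mm. Origin at the centre of its underside. Leave it alone.
- reagent: Small jar with a blue cap, 48 mm across, 82 mm high. Origin at the centre of its underside. Leave it alone.
- pipette: Pipette lying along its x axis, 270 mm long and 33 mm high. Origin under the middle of its length. Leave it alone.
- beaker: Small open glass beaker, 66 mm across, 70 mm high. Origin at the centre of its underside. Leave it alone.
- tube: Clear 50 ml tube with a blue cap, lying along its x axis, 114 mm long, 35 mm across. Origin under its middle. Leave it alone.

How it is judged (in metres and radians):
At the end, for the whole second after the job is handed in: The long block lies in the shaker's pocket, holes up and at rest: its underside on the pocket floor (within 2.2 mm of it), tilted by less than 0.03 rad, square to the housing within 0.06 rad either way round, its centre within 8.5 mm of the nest's mid-orbit centre along x and y (z of block in the frame of shaker between 0.092 and 0.0972 m and angle between block's own z axis and vertical below 0.03 rad and angle between the y axis of block and the y axis of shaker, either way round below 0.06 rad and x of block in the frame of shaker between 0.0265 and 0.0435 m and y of block in the frame of shaker between -0.0085 and 0.0085 m and linear speed of block below 0.01 m/s and angular speed of block below 0.05 rad/s); the robot touches nothing.
It fails at once if the block is dropped: it moves faster than 0.4 m/s with no finger on it (linear speed of block above 0.4 m/s and contact force between the fingers and block below 0.2 N).
It fails at once if the block is rammed or forced against the shaker with more than 80 N (contact force between block and shaker above 80 N).
It fails at once if something else on the bench is pushed more than 30 mm from its place (distance of any of wide_block, tube_rack, tip_box, reagent, pipette, beaker, tube from where it was at the start of the episode above 0.03 m).
It fails at once if the jar, the beaker or the tube rack is tipped over (angle between any of reagent, beaker, tube_rack's own z axis and vertical above 0.5 rad).
It also fails if it takes over 61 s, if anything falls off the work surface, if the arm or the gripper's body presses on something with over 40 N, if the wrist force passes 120 N, or if a joint passes its speed limit or range.

## Working session

There is one attempt and no reset: what is moved stays moved. The work goes in short steps, Python scripts to look and compute and a shell command to move; the robot and the scene stay as the last step left them, time stands still between calls to the robot, and variables do not carry over. Pictures are saved under pics/ and viewed, at most 10 in all, crops included, and the job is handed in when it is done.

```bash
ls; mkdir -p pics
cat > h.py <<'E'
import numpy as np,cv2
from scipy.spatial.transform import Rotation as R
from rig import ctrl
def cap(n,f=None):
    c=ctrl.capture(n)
    if f: cv2.imwrite('pics/'+f,cv2.cvtColor(c['image'],cv2.COLOR_RGB2BGR))
    return c
def ray(c,uv,z):
    K=np.array(c['intrinsics'],float);M=cv2.Rodrigues(np.array(c['rvec'],float))[0];t=np.array(c['tvec'],float).ravel()
    o=-M.T@t; out=[]
    for u,v in np.atleast_2d(uv):
        d=M.T@np.linalg.inv(K)@np.array([u,v,1.]); out.append(o+d*(z-o[2])/d[2])
    return np.array(out)
def proj(c,P):
    return cv2.projectPoints(np.array(P,float).reshape(-1,1,3),np.array(c['rvec'],float),np.array(c['tvec'],float),np.array(c['intrinsics'],float),None)[0].reshape(-1,2)
E
python3 - <<'E'
from h import *
c=cap('top','top.png');s=cap('scene','scene.png')
for k in (c,s): 
    M=cv2.Rodrigues(np.array(k['rvec'],float))[0];print(-M.T@np.array(k['tvec']).ravel(),k['intrinsics'][0][0])
print(ctrl.sense())
E
```

```text
pics
[ 280.84963346   13.79909908 1571.15276368] 544.1762000436916
[1131.01668264 -329.58718083  944.5083942 ] 447.2760722182429
{'time_s': 0.1, 'joints': array([ 8.83580266e-01,  3.13400095e-01,  1.49834901e+00,  1.60164616e-05,
        1.33100690e+00, -2.23398992e-01]), 'dq': array([-0.00113536, -0.00108359, -0.00288032,  0.00048733, -0.00100317,
        0.00132754]), 'tau': array([ 2.08726109e-03, -4.12899220e+01, -2.60141534e+01, -1.99492119e-04,
        3.04036097e-03,  4.49513050e-05]), 'eef_pos': array([234.72649919, 469.35200788, 230.79376426]), 'ee_rot': array([-2.62771995e-04,  2.29837199e-01,  9.73228916e-01, -5.19000066e-04]), 'force': array([-0.02981398, -0.20691805,  0.10284404]), 'wrist_torque': array([-0.01852463,  0.01523414, -0.0455668 ]), 'grip_force': 0.0, 'grip_width': 1.0040173882930563}
```

View pics/top.png

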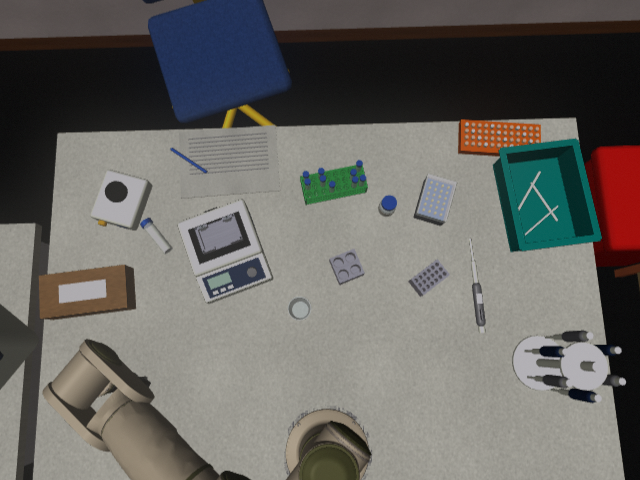

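View pics/scene.png

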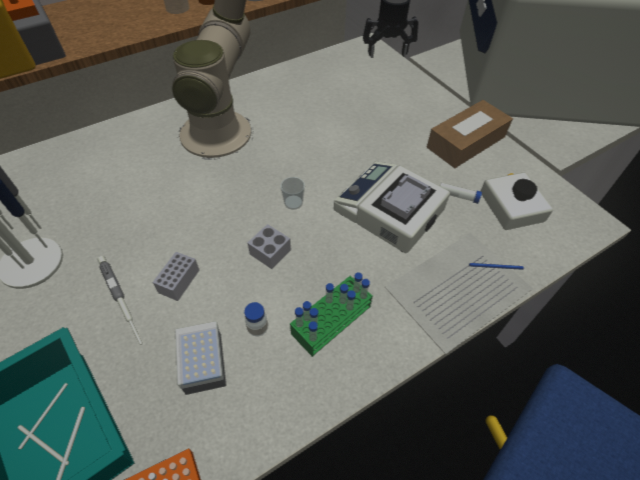

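The top view shows the long block at about (429,277), the shaker at about (225,250) with its panel towards the robot, and the nest at about (221,233). The square block is at (347,266) and the beaker at (299,308). Next I'll enlarge the block and nest.

Run:
```python
from h import *
c=cap('top');im=c['image']
a=cv2.resize(im[195:305,172:277],None,fx=4,fy=4,interpolation=cv2.INTER_CUBIC)
b=cv2.resize(im[250:305,400:460],None,fx=6,fy=6,interpolation=cv2.INTER_CUBIC)
o=np.zeros((440,800,3),np.uint8);o[:a.shape[0],:a.shape[1]]=a;o[:b.shape[0],430:430+b.shape[1]]=b
cv2.imwrite('pics/z.png',o[:,:,::-1])
hsv=cv2.cvtColor(im,cv2.COLOR_RGB2HSV); print(im[277,429],im[300,400],im[270,240],im[233,221])
g=cv2.cvtColor(im,cv2.COLOR_RGB2GRAY)
m=((g<150)).astype(np.uint8)[250:305,400:460]
n,l,s,ce=cv2.connectedComponentsWithStats(m);print(s,ce)
i=1+np.argmax(s[1:,4]);pts=np.argwhere(l==i)[:,::-1]+[400,250]
r=cv2.minAreaRect(pts.astype(np.float32));print(r);print(ray(c,cv2.boxPoints(r),50).round(1))
```

```text
[90 88 94] [154 152 144] [49 56 72] [133 132 143]
[[   0    0   60   55 2416]
 [  11    0    2    2    3]
 [  42    0    3    2    3]
 [  49    0    1    2    2]
 [  55    0    2    2    2]
 [  47    3    1    1    1]
 [  52    3    1    2    2]
 [  57    3    3    2    4]
 [  43    5    1    2    2]
 [  54    5    2    3    3]
 [   6    7   45   41  823]
 [  43    8    1    3    3]
 [  53    9    3    2    3]
 [  57    8    3    3    6]
 [  51   12    1    1    1]
 [   7   15    2    2    3]
 [  53   21    2    2    4]
 [   9   24    1    1    1]
 [  53   25    2    1    2]
 [  57   30    1    1    1]
 [   0   34    1    2    2]
 [  39   36    1    1    1]
 [   7   43    2    2    4]
 [  15   47    1    2    2]
 [  35   51    1    2    2]
 [  11   52    2    2    4]] [[29.70157285 26.99130795]
 [11.33333333  0.33333333]
 [43.          0.66666667]
 [49.          0.5       ]
 [55.5         0.5       ]
 [47.          3.        ]
 [52.          3.5       ]
 [58.25        3.75      ]
 [43.          5.5       ]
 [54.66666667  6.        ]
 [28.27703524 27.68894289]
 [43.          9.        ]
 [54.          9.33333333]
 [57.66666667  8.66666667]
 [51.         12.        ]
 [ 7.66666667 15.33333333]
 [53.5        21.5       ]
 [ 9.         24.        ]
 [53.5        25.        ]
 [57.         30.        ]
 [ 0.         34.5       ]
 [39.         36.        ]
 [ 7.5        43.5       ]
 [15.         47.5       ]
 [35.         51.5       ]
 [11.5        52.5       ]]
((428.1206970214844, 277.657470703125), (21.982892990112305, 41.61142349243164), 52.52382278442383)
[[ 451.2 -233.5   50. ]
 [ 520.1 -331.2   50. ]
 [ 469.4 -365.    50. ]
 [ 401.5 -267.6   50. ]]
```

View pics/z.png

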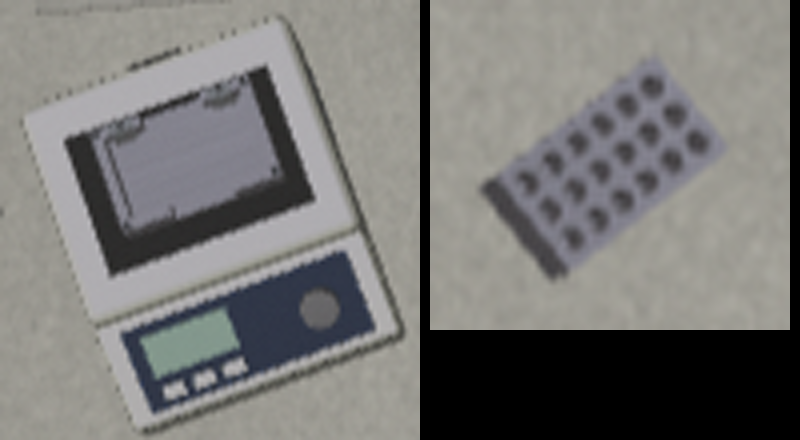

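The crop shows the nest sitting in its dark recess, with the two springs on the far (+x) wall. The long block is turned about 38° in the image, and its top-face corners are visible.

```bash
cat >> h.py <<'E'
def rep(P):  # quad, ordered corners -> centre, yaw of each edge pair
    P=P[:,:2];c=P.mean(0);a=(P[1]-P[0]+P[2]-P[3])/2;b=(P[3]-P[0]+P[2]-P[1])/2
    an=lambda v:np.degrees(np.arctan2(v[1],v[0]))
    print('c',c.round(1),'a',np.hypot(*a).round(1),an(a).round(2),'b',np.hypot(*b).round(1),an(b).round(2))
    return c
def togo(xyz,yaw=None):
    """shift in tool axes (mm) and tool z turn (units 6deg) to reach tcp xyz with tool y axis along world yaw (deg, mod 180)"""
    s=ctrl.sense();q=np.array(s['ee_rot']);T=R.from_quat(q[[1,2,3,0]]).as_matrix()
    print('t',round(s['time_s'],2),'pos',s['eef_pos'].round(1),'shift',(T.T@(np.array(xyz)-s['eef_pos'])).round(1),'F',s['force'].round(1),'M',s['wrist_torque'].round(2),'toolz',T[:,2].round(4),'ydir',np.degrees(np.arctan2(T[1,1],T[0,1])).round(2),'grip',round(s['grip_width'],3),round(s['grip_force'],1),'j6',s['joints'][5].round(2))
    if yaw is not None:
        d=np.radians(yaw); y=T.T@np.array([np.cos(d),np.sin(d),0]); 
        if y[1]<0:y=-y
        print('turn z',(np.degrees(np.arctan2(-y[0],y[1]))/6).round(3))
E
python3 - <<'E'
from h import *
c=cap('top')
print('block');rep(ray(c,[(411.2,280),(437.5,259.7),(449.5,275),(423,294.7)],50))
print('deck');P=rep(ray(c,[(177.5,224.5),(243.3,198.8),(261.3,252.5),(197,275.5)],85))
z=lambda *p:[(172+x/4,195+y/4) for x,y in p]
print('recess');rep(ray(c,z((66,138),(268,66),(315,198),(110,275)),85))
print('nest rim');rep(ray(c,z((95,130),(245,78),(285,178),(132,238)),111))
togo([0,0,0])
w=ctrl.capture('wrist');M=cv2.Rodrigues(np.array(w['rvec']))[0];print(-M.T@np.array(w['tvec']).ravel(),M[2],w['intrinsics'])
E
```

```text
block
c [ 461.1 -305.4] a 94.9 -55.29 b 52.7 -144.98
deck
c [585.8 279.7] a 191.9 -70.58 b 159.6 -160.54
recess
c [586.8 280.7] a 149.7 -71.03 b 101.9 -161.47
nest rim
c [590.5 276.5] a 109.8 -70.83 b 78.4 -159.92
t 0.2 pos [234.8 469.4 231. ] shift [-1.000e-01 -5.247e+02  2.313e+02] F [ 0.   0.1 -0.2] M [ 0.01 -0.   -0.01] toolz [-5.e-04 -5.e-04 -1.e+00] ydir 63.43 grip 1.003 0.0 j6 -0.22
[168.11705804 503.02808153 374.15652603] [ 0.26043646 -0.13036321 -0.95664951] [[382.32365989   0.         321.3450844 ]
 [  0.         382.32365989 241.58100571]
 [  0.           0.           1.        ]]
```

Run:
```python
from h import *
togo([590,277,245],19.3)
```

```text
t 0.25 pos [234.8 469.4 231. ] shift [-403.8  -13.2  -14. ] F [ 0.6 -0.3 -0.5] M [-0.02 -0.02  0.05] toolz [-4.e-04 -5.e-04 -1.e+00] ydir 63.42 grip 0.999 0.0 j6 -0.22
turn z 7.354
```

```bash
python3 -m inch '0 0 -2 0 0 1.05;0 0 -2 0 0 1.05;0 0 -2 0 0 1.05;0 0 -2 0 0 1.05;0 0 -2 0 0 1.05;0 0 -2 0 0 1.05;0 0 -2 0 0 1.05;-25 22.6 0 0 0 0;-25 22.6 0 0 0 0;-25 22.6 0 0 0 0' && python3 -m inch '-25 22.6 0 0 0 0;-25 22.6 0 0 0 0;-25 22.6 0 0 0 0;-25 22.6 0 0 0 0;-25 22.6 0 0 0 0;-25 22.6 0 0 0 0;-25 22.6 0 0 0 0;-25 22.6 0 0 0 0;-25 22.6 0 0 0 0;0 0 0 0 0 0'
python3 - <<'E'
from h import *
togo([590,277,245],19.3)
cap('wrist','w1.png')
E
```

```text
time_s: 1.08
eef_pos: [324.4, 420.6, 245.3]
ee_rot: [0.0, 0.578, 0.816, -0.0]
force: [0.9, 0.3, 0.0]
grip_width: 0.999
grip_force: 0.0
time_s: 1.92
eef_pos: [594.0, 272.4, 243.7]
ee_rot: [0.0, 0.58, 0.814, -0.001]
force: [-1.2, -0.7, 0.5]
grip_width: 0.999
grip_force: 0.0
t 1.92 pos [594.  272.4 243.7] shift [ 5.7 -2.2 -1.3] F [-1.2 -0.7  0.5] M [-0.03  0.05 -0.  ] toolz [-4.0e-04 -1.3e-03 -1.0e+00] ydir 19.05 grip 0.999 0.0 j6 -0.08
turn z -0.042
```

View pics/w1.png

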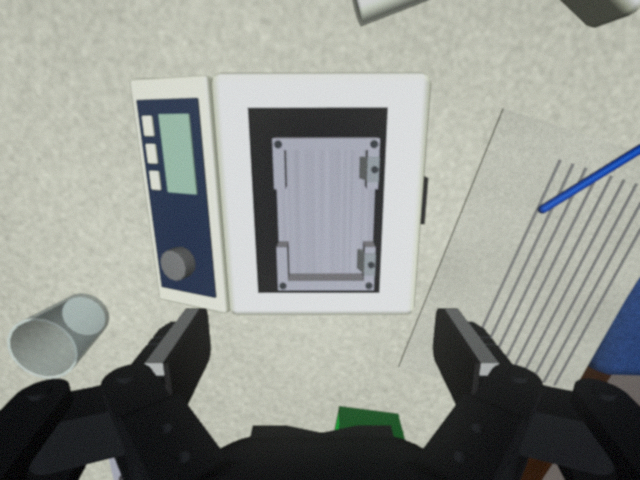

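The wrist view shows the nest squarely. Its rim corners are at about (272,137), (381,137), (377,292) and (277,292), with rim screws near (278,144), (374,145), (368,286) and (283,286). The springs are on the right, which is +x.

Run:
```python
from h import *
s=ctrl.sense();print(s['eef_pos'])
c=cap('wrist');g=cv2.cvtColor(c['image'],cv2.COLOR_RGB2GRAY).astype(float)
B=[]
for u,v in [(278,144),(374,145),(368,286),(283,286)]:
    w=g[v-5:v+6,u-5:u+6];
    k=np.clip(np.median(w)-15-w,0,None);yy,xx=np.mgrid[-5:6,-5:6];k[np.hypot(xx,yy)>4.5]=0
    B.append((u+(k*xx).sum()/k.sum(),v+(k*yy).sum()/k.sum()))
print(np.round(B,1));P=rep(ray(c,B,111))
# outer edges of rim: grey>90 along scanlines
def edges(line): d=np.diff(line);return [(i,int(d[i])) for i in range(len(d)) if abs(d[i])>25]
for v in (155,175,255,270,280): print('row',v,[(a+245,b) for a,b in edges(g[v,245:395])])
for u in (300,325,350): print('col',u,[(a+100,b) for a,b in edges(g[100:305,u])])
Image=cv2.resize(c['image'][125:300,260:390],None,fx=3.4,fy=3.4,interpolation=cv2.INTER_CUBIC);cv2.imwrite('pics/w1z.png',Image[:,:,::-1])
```

```text
[591.89491255 274.1863998  243.90878645]
[[278.9 144.6]
 [375.5 147.1]
 [369.7 287.9]
 [283.9 288. ]]
c [593.4 281.8] a 67.5 18.51 b 108.1 -70.77
row 155 [(251, -44), (252, -63), (253, -42), (273, 37), (274, 50), (275, 28), (285, -26), (288, 28), (367, -32), (369, 32), (380, -32), (381, -44), (382, -32), (386, 70), (387, 54)]
row 175 [(252, -41), (253, -68), (254, -45), (274, 38), (275, 51), (286, -35), (288, 32), (360, -28), (381, -29), (385, 67), (386, 59)]
row 255 [(256, -30), (257, -63), (258, -60), (277, 49), (278, 42), (288, -35), (290, 29), (358, -36), (366, 29), (376, -43), (377, -35), (381, 64), (382, 61)]
row 270 [(257, -41), (258, -65), (259, -42), (277, 27), (278, 47), (279, 32), (289, -27), (291, 31), (358, -26), (369, -27), (376, -28), (377, -26), (380, 42), (381, 63), (382, 42)]
row 280 [(258, -63), (259, -62), (278, 48), (279, 44), (289, -30), (365, 32), (375, -41), (376, -44), (379, 26), (380, 70), (381, 53)]
col 300 [(110, -57), (111, -68), (139, 26), (140, 40), (141, 37), (283, 26), (292, -46), (293, -27), (294, 59), (295, 52)]
col 325 [(110, -58), (111, -67), (140, 41), (141, 38), (275, -26), (292, -38), (294, 43), (295, 58)]
col 350 [(110, -58), (111, -68), (139, 26), (140, 38), (141, 37), (283, 26), (292, -42), (293, -27), (294, 51), (295, 57)]
```

View pics/w1z.png

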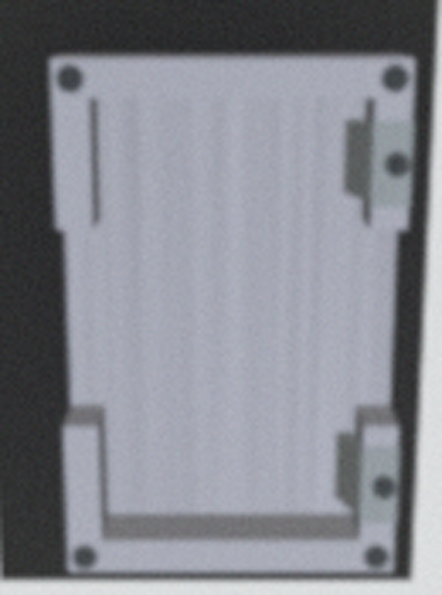

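The enlarged crop shows clear rim edges, inner wall edges, screws and springs. I'll fit the outer rim edges now that the arm has settled.

```bash
cat >> h.py <<'E'
def edge(g,p,q,sign):
    """subpixel strongest edge between pixels p,q; sign +1 dark->bright along p->q"""
    n=int(np.hypot(q[0]-p[0],q[1]-p[1])*4);t=np.linspace(0,1,n)
    xs=(p[0]+t*(q[0]-p[0])).astype(np.float32);ys=(p[1]+t*(q[1]-p[1])).astype(np.float32)
    l=cv2.remap(g.astype(np.float32),xs[None],ys[None],cv2.INTER_LINEAR)[0]
    d=np.clip(sign*np.gradient(cv2.GaussianBlur(l[None],(0,0),3)[0]),0,None);i=d.argmax();s=slice(max(i-6,0),i+7)
    k=(d[s]*np.arange(n)[s]).sum()/d[s].sum()/(n-1);return (p[0]+k*(q[0]-p[0]),p[1]+k*(q[1]-p[1]))
def line(c,pts,z):
    P=ray(c,pts,z)[:,:2];m=P.mean(0);v=np.linalg.svd(P-m)[2][0];return m,v
def quad(c,L,z):
    """L: 4 lists of pixel points (consecutive sides) -> corners on plane z"""
    S=[line(c,p,z) for p in L];C=[]
    for i in range(4):
        (m,v),(n,w)=S[i-1],S[i];k=np.linalg.solve(np.array([v,-w]).T,n-m);C.append(m+k[0]*v)
    return np.array(C)
E
python3 - <<'E'
from h import *
for _ in range(2):
    c=cap('wrist');s=ctrl.sense();g=cv2.cvtColor(c['image'],cv2.COLOR_RGB2GRAY)
    top=[edge(g,(u,128),(u,150),1) for u in (290,310,330,350,365)]
    bot=[edge(g,(u,289),(u,294),-1) for u in (295,310,325,340,355)]
    lf=[edge(g,(265,v),(282,v),1) for v in (148,155,165,175,258,265,272,280)]
    rt=[edge(g,(373,v),(386,v),-1) for v in (152,158,164,258,265,272,280)] 
    C=quad(c,[top,rt,bot,lf],111);print(s['eef_pos'].round(1));rep(C)
    print(np.round(rt,1).tolist(),np.round(bot,1)[0])
E
```

```text
[589.8 276.3 244.9]
c [593.9 282.3] a 75.8 19.37 b 114.3 -70.75
[[383.1, 152.0], [382.5, 158.0], [382.7, 164.0], [377.8, 258.0], [377.8, 265.0], [378.0, 272.0], [377.1, 280.0]] [295.  293.1]
[589.4 276.8 245.3]
c [593.2 283.2] a 74.9 19.22 b 112.2 -69.9
[[374.4, 152.0], [383.0, 158.0], [383.0, 164.0], [378.3, 258.0], [378.3, 265.0], [378.5, 272.0], [377.5, 280.0]] [295.  293.2]
```

Run:
```python
from h import *
togo([461,-305,184],34.7)
```

```text
t 2.12 pos [589.4 276.8 245.3] shift [-506.3 -314.    61.3] F [-0.2  0.4  0.1] M [-0.    0.04 -0.01] toolz [-5.e-04  1.e-04 -1.e+00] ydir 19.37 grip 1.001 0.0 j6 -0.08
turn z -2.556
```

```bash
python3 -m inch '-30 -18.5 0 0 0 0;-30 -18.5 0 0 0 0;-30 -18.5 0 0 0 0;-30 -18.5 0 0 0 0;-30 -18.5 0 0 0 0;-30 -18.5 0 0 0 0;-30 -18.5 0 0 0 0;-30 -18.5 0 0 0 0;-30 -18.5 0 0 0 0;-30 -18.5 0 0 0 0' && python3 -m inch '-30 -18.5 6 0 0 0;-30 -18.5 6 0 0 0;-30 -18.5 10 0 0 0;-30 -18.5 10 0 0 0;-30 -18.5 10 0 0 0;-30 -18.5 10 0 0 0;-26.3 -18 9.3 0 0 0;0 0 0 0 0 -0.85;0 0 0 0 0 -0.85;0 0 0 0 0 -0.856' && python3 -m inch '0 0 0 0 0 0;0 0 0 0 0 0;0 0 0 0 0 0;0 0 0 0 0 0;0 0 0 0 0 0;0 0 0 0 0 0;0 0 0 0 0 0;0 0 0 0 0 0;0 0 0 0 0 0;0 0 0 0 0 0'
python3 - <<'E'
from h import *
togo([461,-305,184],34.7)
cap('wrist','w2.png')
E
```

```text
time_s: 2.95
eef_pos: [513.8, -68.4, 245.9]
ee_rot: [0.0, 0.578, 0.816, 0.0]
force: [0.7, 0.6, -0.1]
grip_width: 1.0
grip_force: 0.0
time_s: 3.78
eef_pos: [461.3, -304.8, 184.2]
ee_rot: [0.0, 0.462, 0.887, 0.0]
force: [0.2, 0.2, -0.1]
grip_width: 1.002
grip_force: 0.0
time_s: 4.62
eef_pos: [461.3, -305.5, 184.0]
ee_rot: [-0.0, 0.464, 0.886, 0.0]
force: [-0.3, 0.7, -0.0]
grip_width: 1.002
grip_force: 0.0
t 4.62 pos [ 461.3 -305.5  184. ] shift [ 0.6  0.  -0. ] F [-0.3  0.7 -0. ] M [-0.02  0.05  0.02] toolz [-0.e+00  1.e-04 -1.e+00] ydir 34.65 grip 1.002 0.0 j6 -1.4
turn z -0.008
```

View pics/w2.png

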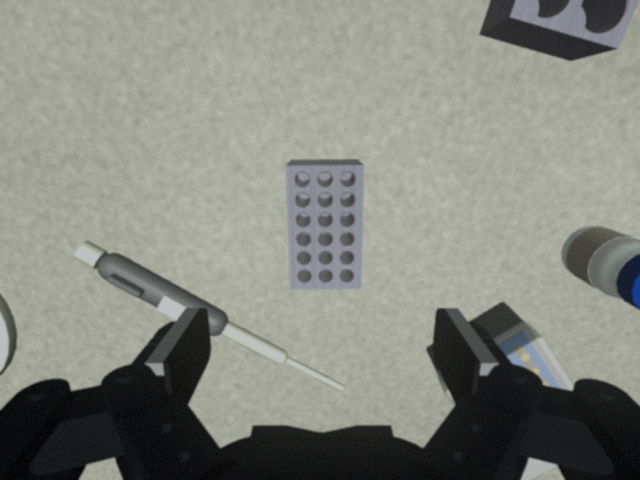

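The long block is seen squarely, with top-face corners at about (288,166), (363,166), (361,289) and (291,289). The pipette lies to the left and clear of it.

Run:
```python
from h import *
c=cap('wrist');s=ctrl.sense();g=cv2.cvtColor(c['image'],cv2.COLOR_RGB2GRAY)
top=[edge(g,(u,160),(u,172),1) for u in (295,313,336,355)]
bot=[edge(g,(u,284),(u,294),1) for u in (293,312,336,357)]
lf=[edge(g,(282,v),(295,v),-1) for v in range(180,285,10)]
rt=[edge(g,(355,v),(370,v),1) for v in range(180,285,10)]
print(np.round(top,1)[:,1],np.round(bot,1)[:,1],np.round(lf,1)[:,0],np.round(rt,1)[:,0])
C=quad(c,[top,rt,bot,lf],50);b=rep(C)
m=((g<85)).astype(np.uint8)[168:288,292:360]
n,l,st,ce=cv2.connectedComponentsWithStats(m);H=ce[1:][(st[1:,4]>30)]+[292,168];print(len(H))
print(ray(c,H,50).mean(0))
togo([b[0],b[1],45],34.8)
```

```text
[165.1 164.7 164.6 164.7] [289.1 288.8 288.9 288.1] [293.7 286.1 293.8 286.5 287.1 287.7 287.7 288.2 288.5 289.  289.1] [356.3 362.7 363.1 362.3 362.  362.  361.8 361.  361.4 360.7 360.9]
c [ 463.9 -304.2] a 54.4 35.25 b 96.1 -55.57
8
[ 475.78034025 -295.48026976   50.        ]
t 4.72 pos [ 461.3 -305.5  184. ] shift [ -0.4   2.9 139. ] F [0.1 1.4 0.5] M [-0.06  0.01  0.01] toolz [-1.e-04  0.e+00 -1.e+00] ydir 34.66 grip 1.001 0.0 j6 -1.4
turn z -0.024
```

Run:
```python
from h import *
c=cap('wrist');g=cv2.cvtColor(c['image'],cv2.COLOR_RGB2GRAY)
top=[edge(g,(u,160),(u,172),1) for u in (295,313,336,355)]
bot=[edge(g,(u,284),(u,294),1) for u in (293,312,336,357)]
lf=[edge(g,(282,v),(291,v),-1) for v in range(175,285,5)]
rt=[edge(g,(358.5,v),(370,v),1) for v in range(175,285,5)]
print(np.round(lf,1)[:,0],np.round(rt,1)[:,0])
b=rep(quad(c,[top,rt,bot,lf],50))
togo([b[0],b[1],45],34.8)
```

```text
[285.1 285.9 285.8 286.1 285.9 286.4 287.  286.3 287.1 286.9 287.2 287.7
 287.6 287.6 288.4 288.2 288.  288.7 288.7 289.4 288.6 289.1] [363.3 363.5 363.6 363.2 362.9 362.8 362.6 362.4 362.8 362.  362.1 361.9
 361.6 361.8 361.6 361.6 361.7 361.5 361.1 360.9 360.8 360.6]
c [ 463.7 -304.4] a 56.0 34.72 b 96.3 -54.89
t 4.77 pos [ 461.3 -305.5  184. ] shift [ -0.4   2.7 139. ] F [ 0.7  0.2 -0.6] M [ 0.    0.01 -0.02] toolz [-0.  0. -1.] ydir 34.66 grip 0.998 0.0 j6 -1.4
turn z -0.024
```

```bash
python3 -m inch '-0.4 2.7 20 0 0 -0.03;0 0 22 0 0 0;0 0 22 0 0 0;0 0 22 0 0 0;0 0 22 0 0 0;0 0 22 0 0 0;0 0 18 0 0 0;0 0 12 0 0 0;0 0 8 0 0 0;0 0 0 0 0 0' && python3 -m inch '0 0 0 0 0 0;0 0 0 0 0 0;0 0 0 0 0 0;0 0 0 0 0 0;0 0 0 0 0 0;0 0 0 0 0 0;0 0 0 0 0 0;0 0 0 0 0 0;0 0 0 0 0 0;0 0 0 0 0 0' 0.5 60
python3 - <<'E'
from h import *
togo([463.7,-304.4,16],34.8)
E
```

```text
time_s: 5.6
eef_pos: [463.4, -303.9, 14.9]
ee_rot: [-0.001, 0.463, 0.886, 0.0]
force: [-0.3, -1.2, -0.0]
grip_width: 0.998
grip_force: 0.0
time_s: 6.43
eef_pos: [464.3, -304.9, 17.3]
ee_rot: [0.001, 0.463, 0.886, -0.0]
force: [-1.3, -0.2, 6.2]
grip_width: 0.643
grip_force: 65.5
t 6.43 pos [ 464.3 -304.9   17.3] shift [ 0.7 -0.2  1.3] F [-1.3 -0.2  6.2] M [0.03 0.15 0.07] toolz [ 0.0015 -0.0018 -1.    ] ydir 34.85 grip 0.643 65.5 j6 -1.4
turn z 0.009
```

```bash
python3 -m inch '0 0 -3 0 0 0;0 0 -8 0 0 0;0 0 -15 0 0 0;0 0 -25 0 0 0;0 0 -30 0 0 0;0 0 -30 0 0 0;0 0 -30 0 0 0;0 0 -25 0 0 0.9;0 0 -10 0 0 0.9;0 0 -4 0 0 0.79'
python3 - <<'E'
from h import *
togo([594.1,281.6,197],19.3)
E
```

```text
time_s: 7.27
eef_pos: [464.1, -304.4, 198.7]
ee_rot: [0.002, 0.58, 0.814, -0.0]
force: [0.2, -0.5, -6.1]
grip_width: 0.648
grip_force: 65.3
t 7.27 pos [ 464.1 -304.4  198.7] shift [511.6 314.1   0.6] F [ 0.2 -0.5 -6.1] M [-0.    0.    0.01] toolz [ 0.0025 -0.0024 -1.    ] ydir 19.04 grip 0.648 65.3 j6 -1.12
turn z -0.043
```

```bash
python3 -m inch '10 6 0 0 0 -0.04;20 12 0 0 0 0;30 18.4 0 0 0 0;30 18.4 0 0 0 0;30 18.4 0 0 0 0;30 18.4 0 0 0 0;30 18.4 0 0 0 0;30 18.4 0 0 0 0;30 18.4 0 0 0 0;30 18.4 0 0 0 0' && python3 -m inch '30 18.4 0 0 0 0;30 18.4 0 0 0 0;30 18.4 0 0 0 0;30 18.4 0 0 0 0;30 18.4 0 0 0 0;30 18.4 0 0 0 0;30 18.4 0 0 0 0;20 12 0 0 0 0;11.6 8 0 0 0 0;0 0 0 0 0 0'  && python3 -m inch '0 0 10 0 0 0;0 0 10 0 0 0;0 0 10 0 0 0;0 0 10 0 0 0;0 0 7 0 0 0;0 0 5 0 0 0;0 0 3 0 0 0;0 0 0 0 0 0;0 0 0 0 0 0;0 0 0 0 0 0';  python3 - <<'E'
from h import *
togo([594.1,281.6,140],19.3)
cap('wrist','w3.png')
E
```

```text
time_s: 8.1
eef_pos: [528.5, 8.0, 195.7]
ee_rot: [-0.001, 0.576, 0.818, -0.0]
force: [1.2, -0.9, -4.6]
grip_width: 0.646
grip_force: 65.1
time_s: 8.93
eef_pos: [587.4, 286.1, 194.7]
ee_rot: [-0.001, 0.575, 0.818, -0.0]
force: [0.4, 0.7, -5.2]
grip_width: 0.64
grip_force: 65.3
time_s: 9.77
eef_pos: [588.8, 282.9, 141.6]
ee_rot: [0.0, 0.577, 0.817, 0.0]
force: [-0.9, -0.3, -5.7]
grip_width: 0.651
grip_force: 65.5
t 9.77 pos [588.8 282.9 141.6] shift [-3.   4.5  1.6] F [-0.9 -0.3 -5.7] M [ 0.02  0.03 -0.01] toolz [ 1.e-03  3.e-04 -1.e+00] ydir 19.54 grip 0.651 65.5 j6 -0.07
turn z 0.04
```

View pics/w3.png

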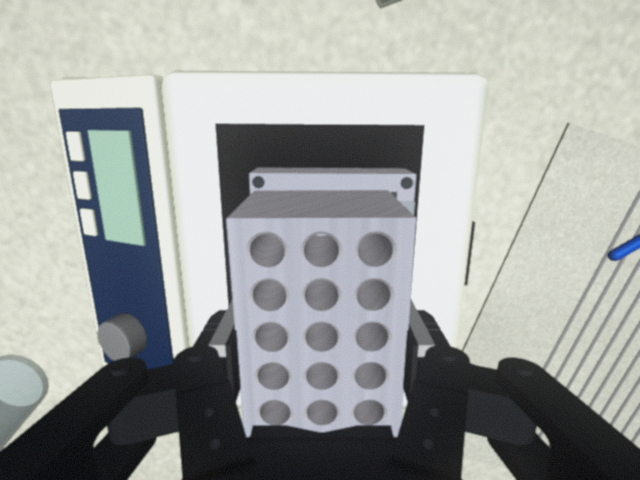

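The held block hangs square above the nest. The rim's far screws are at (258,183) and (407,183), and the block sits slightly to the −x side, which agrees with the pose error, so I'll correct it.

```bash
python3 -m inch '-1.5 2.2 0 0 0 0.04;-1.5 2.3 0 0 0 0;0 0 2 0 0 0;0 0 2 0 0 0;0 0 0 0 0 0;0 0 0 0 0 0;0 0 0 0 0 0;0 0 0 0 0 0;0 0 0 0 0 0;0 0 0 0 0 0';  python3 - <<'E'
from h import *
togo([594.1,281.6,138],19.3)
c=cap('wrist');s=ctrl.sense();g=cv2.cvtColor(c['image'],cv2.COLOR_RGB2GRAY)
zb=s['eef_pos'][2]-17.3;print(zb)
cv2.imwrite('pics/w4.png',cv2.resize(c['image'][150:250,210:430],None,fx=3.6,fy=3.6,interpolation=cv2.INTER_CUBIC)[:,:,::-1])
E
```

```text
time_s: 10.65
eef_pos: [593.8, 281.5, 137.1]
ee_rot: [0.0, 0.579, 0.816, 0.0]
force: [0.4, -0.4, -4.7]
grip_width: 0.642
grip_force: 65.5
t 10.65 pos [593.8 281.5 137.1] shift [-0.   0.3 -0.9] F [ 0.4 -0.4 -4.7] M [ 0.03 -0.04  0.  ] toolz [ 1.e-04 -0.e+00 -1.e+00] ydir 19.3 grip 0.642 65.5 j6 -0.07
turn z 0.001
119.73507650226334
```

View pics/w4.png

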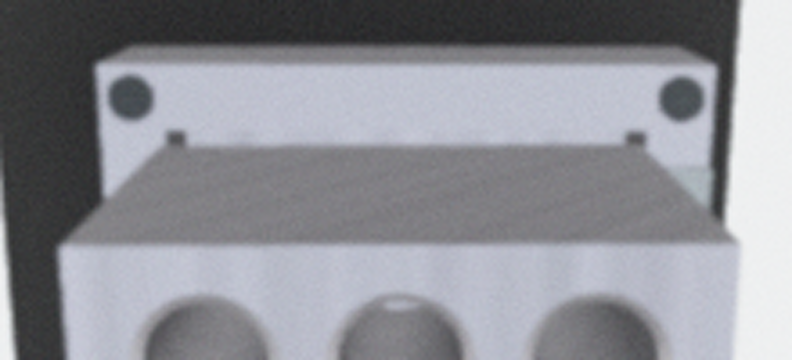

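The crop shows the block's far bottom edge running from crop pixel (170,145) to (640,145), centred under the screws at (131,98) and (682,98). So x is right to about 0.2 mm. I'll check y numerically.

Run:
```python
from h import *
c=cap('wrist')
yax=np.array([-.3305,.9438]);xax=np.array([.9438,.3305])
f=lambda x,y,z:ray(c,[(210+x/3.6,150+y/3.6)],z)[0,:2]
N=np.array([593.9,282.3])
for n,p in dict(screwL=f(131,98,111),screwR=f(682,98,111),outer=f(406,63,111),slot=f(177,131,111),blkL=f(170,145,119.7),blkR=f(640,145,119.7),top=f(400,243,169.7)).items(): print(n,((p-N)@xax).round(2),((p-N)@yax).round(2))
togo([594,281.5,138],19.3)
```

```text
screwL -33.4 52.07
screwR 33.97 52.1
outer 0.21 56.31
slot -27.96 48.03
blkL -27.45 47.72
blkR 27.6 47.75
top -0.51 47.8
t 10.75 pos [593.8 281.6 137. ] shift [-0.1  0.1 -1. ] F [-0.4  0.3 -5.5] M [-0.02 -0.01  0.03] toolz [ 1.e-04  0.e+00 -1.e+00] ydir 19.3 grip 0.643 65.5 j6 -0.07
turn z 0.0
```

```bash
python3 -m inch '-0.9 0.2 2 0 0 0;0 0 2 0 0 0;0 0 2 0 0 0;0 0 1 0 0 0;0 0 1 0 0 0;0 0 0.5 0 0 0;0 0 0.5 0 0 0;0 0 0.5 0 0 0;0 0 0 0 0 0;0 0 0 0 0 0';  python3 - <<'E'
from h import *
togo([593.9,280.7,127],19.3)
E
```

```text
time_s: 11.58
eef_pos: [594.3, 280.8, 127.5]
ee_rot: [0.0, 0.579, 0.816, 0.0]
force: [0.0, 0.1, -4.7]
grip_width: 0.645
grip_force: 65.5
t 11.58 pos [594.3 280.8 127.5] shift [ 0.1 -0.4  0.5] F [ 0.   0.1 -4.7] M [ 0.05  0.06 -0.02] toolz [ 0. -0. -1.] ydir 19.3 grip 0.645 65.5 j6 -0.07
turn z 0.0
```

```bash
python3 -m inch '0 0 0.5 0 0 0;0 0 0.5 0 0 0;0 0 0.5 0 0 0;0 0 0.5 0 0 0;0 0 0.5 0 0 0;0 0 0 0 0 0;0 0 0 0 0 0;0 0 0 0 0 0;0 0 0 0 0 0;0 0 0 0 0 0';  python3 - <<'E'
from h import *
togo([593.9,280.7,127],19.3)
E
```

```text
time_s: 12.42
eef_pos: [594.3, 280.8, 125.0]
ee_rot: [0.0, 0.579, 0.816, 0.0]
force: [-0.3, 0.1, -4.9]
grip_width: 0.645
grip_force: 65.5
t 12.42 pos [594.3 280.8 125. ] shift [ 0.1 -0.4 -2. ] F [-0.3  0.1 -4.9] M [ 0.03 -0.04  0.01] toolz [ 1.e-04  0.e+00 -1.e+00] ydir 19.31 grip 0.645 65.5 j6 -0.07
turn z 0.001
```

No contact at 3 mm below the rim, so it looks like it has entered. Continuing gently.

```bash
for i in 1 ; do python3 -m inch '0 0 0.5 0 0 0;0 0 0.5 0 0 0;0 0 0.5 0 0 0;0 0 0.5 0 0 0;0 0 0 0 0 0;0 0 0 0 0 0;0 0 0 0 0 0;0 0 0 0 0 0;0 0 0 0 0 0;0 0 0 0 0 0'; python3 -m inch '0 0 0.5 0 0 0;0 0 0.5 0 0 0;0 0 0.5 0 0 0;0 0 0.5 0 0 0;0 0 0 0 0 0;0 0 0 0 0 0;0 0 0 0 0 0;0 0 0 0 0 0;0 0 0 0 0 0;0 0 0 0 0 0'; done;  python3 - <<'E'
from h import *
togo([593.9,280.7,127],19.3)
E
```

```text
time_s: 13.25
eef_pos: [594.3, 280.7, 122.9]
ee_rot: [-0.0, 0.579, 0.816, -0.0]
force: [-0.7, -0.9, -5.4]
grip_width: 0.643
grip_force: 65.5
time_s: 14.08
eef_pos: [594.2, 280.7, 121.4]
ee_rot: [-0.0, 0.579, 0.816, -0.0]
force: [-4.9, -2.4, 1.9]
grip_width: 0.648
grip_force: 66.3
t 14.08 pos [594.2 280.7 121.4] shift [ 0.1 -0.3 -5.6] F [-4.9 -2.4  1.9] M [-0.37  0.73 -0.14] toolz [-1.e-04 -1.e-04 -1.e+00] ydir 19.3 grip 0.648 66.3 j6 -0.07
turn z 0.001
```

```bash
python3 -m inch '0 -0.3 0.5 0 0 0;0 -0.2 0.5 0 0 0;0 0 0.5 0 0 0;0 0 0.5 0 0 0;0 0 0 0 0 0;0 0 0 0 0 0;0 0 0 0 0 0;0 0 0 0 0 0;0 0 0 0 0 0;0 0 0 0 0 0';   python3 - <<'E'
from h import *
togo([593.9,280.7,112.3],19.3)
E
```

```text
time_s: 14.92
eef_pos: [593.6, 280.5, 119.3]
ee_rot: [-0.0, 0.579, 0.816, -0.0]
force: [-5.2, -1.2, 2.2]
grip_width: 0.648
grip_force: 66.6
t 14.92 pos [593.6 280.5 119.3] shift [0.1 0.3 7. ] F [-5.2 -1.2  2.2] M [-0.51  0.96 -0.1 ] toolz [-5.e-04 -3.e-04 -1.e+00] ydir 19.3 grip 0.648 66.6 j6 -0.07
turn z 0.0
```

Forces stay small; continuing.

```bash
python3 -m inch '0 -0.2 0.5 0 0 0;0 0 0.5 0 0 0;0 0 0.5 0 0 0;0 0 0.5 0 0 0;0 0 0.5 0 0 0;0 0 0 0 0 0;0 0 0 0 0 0;0 0 0 0 0 0;0 0 0 0 0 0;0 0 0 0 0 0'
python3 - <<'E'
from h import *
togo([593.9,280.7,112.3],19.3)
E
python3 -m inch '0 0 0.5 0 0 0;0 0 0.5 0 0 0;0 0 0.5 0 0 0;0 0 0.5 0 0 0;0 0 0 0 0 0;0 0 0 0 0 0;0 0 0 0 0 0;0 0 0 0 0 0;0 0 0 0 0 0;0 0 0 0 0 0'
python3 - <<'E'
from h import *
togo([593.9,280.7,112.3],19.3)
E
```

```text
time_s: 15.75
eef_pos: [593.4, 280.4, 117.2]
ee_rot: [-0.0, 0.579, 0.816, -0.0]
force: [-7.1, -4.0, 5.3]
grip_width: 0.648
grip_force: 66.9
t 15.75 pos [593.4 280.4 117.2] shift [0.1 0.6 4.9] F [-7.1 -4.   5.3] M [-0.56  1.16 -0.09] toolz [-5.e-04 -2.e-04 -1.e+00] ydir 19.31 grip 0.648 66.9 j6 -0.07
turn z 0.001
time_s: 16.58
eef_pos: [593.3, 280.5, 115.0]
ee_rot: [-0.0, 0.579, 0.816, -0.0]
force: [-7.4, -2.8, 4.2]
grip_width: 0.645
grip_force: 66.7
t 16.58 pos [593.3 280.5 115. ] shift [0.  0.6 2.7] F [-7.4 -2.8  4.2] M [-0.37  1.1  -0.07] toolz [-7.e-04 -2.e-04 -1.e+00] ydir 19.31 grip 0.645 66.7 j6 -0.07
turn z 0.001
```

```bash
python3 -m inch '0 -0.2 0.5 0 0 0;0 0 0.5 0 0 0;0 0 0.4 0 0 0;0 0 0.3 0 0 0;0 0 0 0 0 0;0 0 0 0 0 0;0 0 0 0 0 0;0 0 0 0 0 0;0 0 0 0 0 0;0 0 0 0 0 0'
python3 - <<'E'
from h import *
togo([593.9,280.7,112.3],19.3)
E
python3 -m inch '0 0 0.3 0 0 0;0 0 0.3 0 0 0;0 0 0.3 0 0 0;0 0 0.3 0 0 0;0 0 0 0 0 0;0 0 0 0 0 0;0 0 0 0 0 0;0 0 0 0 0 0;0 0 0 0 0 0;0 0 0 0 0 0'
python3 - <<'E'
from h import *
togo([593.9,280.7,112.3],19.3)
E
```

```text
time_s: 17.42
eef_pos: [593.2, 280.4, 113.0]
ee_rot: [-0.0, 0.579, 0.816, -0.0]
force: [-6.0, -1.3, 2.4]
grip_width: 0.642
grip_force: 66.3
t 17.42 pos [593.2 280.4 113. ] shift [0.  0.7 0.7] F [-6.  -1.3  2.4] M [-0.2   0.99 -0.17] toolz [-6.e-04  1.e-04 -1.e+00] ydir 19.29 grip 0.642 66.3 j6 -0.07
turn z -0.001
time_s: 18.25
eef_pos: [593.2, 280.5, 112.3]
ee_rot: [-0.0, 0.579, 0.816, -0.0]
force: [-6.9, -2.0, 5.6]
grip_width: 0.646
grip_force: 66.7
t 18.25 pos [593.2 280.5 112.3] shift [-0.1  0.7 -0. ] F [-6.9 -2.   5.6] M [-0.44  1.21 -0.19] toolz [-4.e-04  0.e+00 -1.e+00] ydir 19.3 grip 0.646 66.7 j6 -0.07
turn z 0.0
```

```bash
python3 -m inch '0 0 0.4 0 0 0;0 0 0.4 0 0 0;0 0 0.2 0 0 0;0 0 0 0 0 0;0 0 0 0 0 0;0 0 0 0 0 0;0 0 0 0 0 0;0 0 0 0 0 0;0 0 0 0 0 0;0 0 0 0 0 0'
python3 - <<'E'
from h import *
togo([593.9,280.7,112.3],19.3)
E
```

```text
time_s: 19.08
eef_pos: [593.3, 280.5, 112.3]
ee_rot: [0.0, 0.579, 0.816, 0.0]
force: [-9.9, -3.1, 11.7]
grip_width: 0.646
grip_force: 67.4
t 19.08 pos [593.3 280.5 112.3] shift [-0.   0.7 -0. ] F [-9.9 -3.1 11.7] M [-0.57  1.78 -0.11] toolz [ 1.e-04  1.e-04 -1.e+00] ydir 19.31 grip 0.646 67.4 j6 -0.07
turn z 0.001
```

The height has stopped at exactly the predicted home value while the force rises. A bit more press, then release slowly.

```bash
python3 -m inch '0 -0.3 0.4 0 0 0;0 0 0.4 0 0 0;0 0 0.4 0 0 0;0 0 0.4 0 0 0;0 0 0.4 0 0 0;0 0 0 0 0 0;0 0 0 0 0 0;0 0 0 0 0 0;0 0 0 0 0 0;0 0 0 0 0 0'
python3 - <<'E'
from h import *
togo([593.9,280.7,112.3],19.3)
E
python3 -m inch '0 0 0 0 0 0;0 0 0 0 0 0;0 0 0 0 0 0;0 0 0 0 0 0;0 0 0 0 0 0;0 0 0 0 0 0;0 0 0 0 0 0;0 0 0 0 0 0;0 0 0 0 0 0;0 0 0 0 0 0' 1
python3 - <<'E'
from h import *
togo([593.9,280.7,112.3],19.3)
E
```

```text
time_s: 19.92
eef_pos: [593.2, 280.5, 112.1]
ee_rot: [0.001, 0.578, 0.816, 0.001]
force: [-12.6, -4.7, 23.1]
grip_width: 0.646
grip_force: 68.8
t 19.92 pos [593.2 280.5 112.1] shift [-0.   0.7 -0.2] F [-12.6  -4.7  23.1] M [-0.87  2.61 -0.09] toolz [ 1.7e-03  4.0e-04 -1.0e+00] ydir 19.31 grip 0.646 68.8 j6 -0.07
turn z 0.002
time_s: 20.75
eef_pos: [593.2, 280.4, 108.6]
ee_rot: [0.0, 0.579, 0.816, 0.0]
force: [1.1, 0.3, -0.0]
grip_width: 1.002
grip_force: 0.0
t 20.75 pos [593.2 280.4 108.6] shift [ 0.1  0.8 -3.7] F [ 1.1  0.3 -0. ] M [ 0.02  0.01 -0.03] toolz [ 1.e-04  0.e+00 -1.e+00] ydir 19.3 grip 1.002 0.0 j6 -0.07
turn z 0.001
```

```bash
python3 -m inch '0 0 -5 0 0 0;0 0 -10 0 0 0;0 0 -15 0 0 0;0 0 -20 0 0 0;0 0 -25 0 0 0;0 0 -25 0 0 0;0 0 -20 0 0 0;0 0 -15 0 0 0;0 0 -6 0 0 0;0 0 0 0 0 0'
python3 - <<'E'
from h import *
togo([593.2,280.4,182],19.3)
c=cap('wrist');cv2.imwrite('pics/w5.png',c['image'][:,:,::-1])
E
```

```text
time_s: 21.58
eef_pos: [593.6, 280.5, 251.7]
ee_rot: [0.001, 0.579, 0.816, 0.001]
force: [0.1, -0.2, -0.0]
grip_width: 1.001
grip_force: 0.0
t 21.58 pos [593.6 280.5 251.7] shift [ 0.  -0.6 69.7] F [ 0.1 -0.2 -0. ] M [-0.04  0.02 -0.02] toolz [ 3.2e-03  9.0e-04 -1.0e+00] ydir 19.31 grip 1.001 0.0 j6 -0.07
turn z 0.001
```

View pics/w5.png

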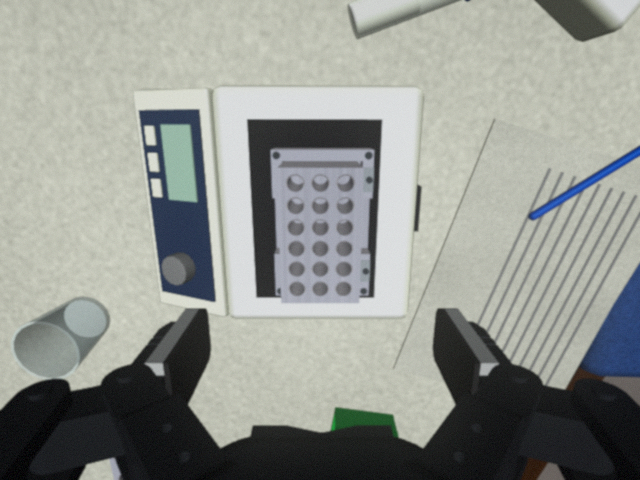

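The block sits in the nest, square between the rim screws. To confirm it is flat, I'll press its top with shut fingers, first near the +x (spring) side.

```bash
python3 -m inch '0 5 5 0 0 0;0 5 10 0 0 0;0 2 15 0 0 0;0 0 15 0 0 0;0 0 15 0 0 0;0 0 15 0 0 0;0 0 12 0 0 0;0 0 7 0 0 0;0 0 3 0 0 0;0 0 0 0 0 0' 0; python3 -m inch '0 0 1.5 0 0 0;0 0 1.5 0 0 0;0 0 1.5 0 0 0;0 0 1.5 0 0 0;0 0 1.5 0 0 0;0 0 1 0 0 0;0 0 0.5 0 0 0;0 0 0 0 0 0;0 0 0 0 0 0;0 0 0 0 0 0';  python3 - <<'E'
from h import *
togo([593.2,280.4,145],19.3)
E
```

```text
time_s: 22.47
eef_pos: [604.3, 284.3, 151.2]
ee_rot: [-0.001, 0.579, 0.816, -0.001]
force: [-0.6, 0.7, -0.3]
grip_width: 0.001
grip_force: 0.0
time_s: 23.3
eef_pos: [604.8, 284.4, 145.0]
ee_rot: [0.001, 0.579, 0.816, 0.001]
force: [-1.9, -1.4, 7.0]
grip_width: -0.002
grip_force: 3.6
t 23.3 pos [604.8 284.4 145. ] shift [  0.1 -12.2  -0. ] F [-1.9 -1.4  7. ] M [-0.16  0.39 -0.03] toolz [ 1.6e-03  3.0e-04 -1.0e+00] ydir 19.3 grip -0.002 3.6 j6 -0.07
turn z 0.001
```

```bash
python3 -m inch '0 0 0.5 0 0 0;0 0 0.5 0 0 0;0 0 0.5 0 0 0;0 0 0.5 0 0 0;0 0 0.5 0 0 0;0 0 0 0 0 0;0 0 0 0 0 0;0 0 0 0 0 0;0 0 0 0 0 0;0 0 0 0 0 0'; python3 -m inch '0 0 -3 0 0 0;0 0 -4 0 0 0;0 0 -3 0 0 0;0 -8 0 0 0 0;0 -8 0 0 0 0;0 -8 0 0 0 0;0 0 2 0 0 0;0 0 2 0 0 0;0 0 0 0 0 0;0 0 0 0 0 0';python3 -m inch '0 0 1.5 0 0 0;0 0 1 0 0 0;0 0 1 0 0 0;0 0 1 0 0 0;0 0 0.5 0 0 0;0 0 0 0 0 0;0 0 0 0 0 0;0 0 0 0 0 0;0 0 0 0 0 0;0 0 0 0 0 0';  python3 - <<'E'
from h import *
togo([593.2,280.4,145],19.3)
E
```

```text
time_s: 24.13
eef_pos: [605.1, 284.5, 144.8]
ee_rot: [0.001, 0.578, 0.816, 0.001]
force: [-6.3, -2.4, 19.2]
grip_width: 0.002
grip_force: 9.7
time_s: 24.97
eef_pos: [582.1, 276.4, 146.7]
ee_rot: [-0.0, 0.579, 0.816, -0.0]
force: [-0.5, -0.7, 0.6]
grip_width: 0.003
grip_force: 0.0
time_s: 25.8
eef_pos: [582.4, 276.5, 144.9]
ee_rot: [0.001, 0.578, 0.816, 0.001]
force: [-6.2, -2.7, 17.4]
grip_width: 0.001
grip_force: 8.5
t 25.8 pos [582.4 276.5 144.9] shift [ 0.1 11.5 -0.1] F [-6.2 -2.7 17.4] M [-0.41  1.1  -0.01] toolz [ 2.7e-03  4.0e-04 -1.0e+00] ydir 19.31 grip 0.001 8.5 j6 -0.07
turn z 0.002
```

Both sides are at 145 mm, so the block is flat and home. I'll retreat and hand in.

```bash
python3 -m inch '0 0 -3 0 0 0;0 0 -8 0 0 0;0 0 -15 0 0 0;0 0 -20 0 0 0;0 0 -20 0 0 0;0 0 -20 0 0 0;0 0 -15 0 0 0;0 0 -5 0 0 0;0 0 0 0 0 0;0 0 0 0 0 0'
python3 - <<'E'
from h import *
togo([593.2,280.4,145],19.3)
print(ctrl.finish_job())
E
```

```text
time_s: 26.63
eef_pos: [581.7, 276.3, 247.2]
ee_rot: [-0.0, 0.579, 0.816, -0.0]
force: [-0.2, -0.6, -0.1]
grip_width: -0.008
grip_force: 0.0
t 26.63 pos [581.7 276.3 247.2] shift [  0.   12.3 102.2] F [-0.2 -0.6 -0.1] M [ 0.05 -0.   -0.01] toolz [-1.2e-03 -3.0e-04 -1.0e+00] ydir 19.3 grip -0.008 0.0 j6 -0.07
turn z -0.0
the job is handed in; nothing more can be done
None
```

The long block is pressed home in the nest: its top touched at 145 mm on both the +x and −x sides, the height expected when fully seated. I let go, backed the arm clear and handed the job in at 26.6 s; no verdict was returned.

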